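Press a spring tube home in a pencil barrel with a slide gauge

ROBOT

A 7-joint arm with a two-finger parallel gripper is mounted at the origin on the work surface. World frame = base frame: x ahead of the robot, y to its left, z up, the work surface at z = 0. Lengths are in mm, angles in rad, forces in N, time in s.
With the tool pointing down it reaches from about 425 to 875 mm from the base axis. Payload 9.9 kg.
Tool frame: the origin (TCP) lies on the centre line of the jaws, within the pads' length; the fingertips stand 17 mm ahead of it and the grasp point (between the pads) lies 2 mm behind it; y points along the fingers, z is the direction in which the jaws open and shut, and the axes are right-handed (so a half turn about y gives the same grasp; the last joint's range is limited). The gripper opens to 85 mm and grips with 20 to 120 N. Pads are 22 mm wide; open, the fingers measure 114 mm over their backs; the gripper's body (76 mm by 85 mm) begins 54 mm behind the grasp point. The pads swing forward as they close: fully open they stand 13 mm farther back than shut.
Start: joints at [-1.399, 0.576, 0.025, 1.437, -0.015, 1.129, -0.057], TCP at [170.781, 653.042, 248.289] pointing down, gripper open.
Joint ranges: [-2.76, 2.76], [-0.34, 2.15], [-1.52, 1.57], [0.19, 2.46], [-1.09, 4.23], [0.17, 1.99], [-2.82, 2.82]. Speed limits (rad/s): [2.22, 2.22, 3.01, 3.01, 3.14, 3.14, 3.14].

INTERFACE

Orientations are given as a rotation vector (axis times angle).
In Python, from cell import r gives the robot as it stands. The module is installed in compiled form; this text tells all that it offers.
- The arm moves only by the shell command python3 -m jog 'ROWS' [FORCE]. ROWS is text: rows parted by semicolons, each of 7 numbers parted by spaces: the shift along the tool's x, y, z in cm, then the turn, a rotation vector about the tool's x, y, z in degrees, then the finger opening in cm, from 0 to 8.54. A call has exactly 8 rows; each row shifts and turns the commanded pose from where the row before left it, along the tool's axes as they then stand; what a row does not reach is not made up. A row lasts 1/12 s, in which the tool goes at most 41.7 mm and 7.16 degrees, less where a joint would pass 70% of its speed; a pose out of reach is approached as far as the arm can. A call with a gripper value outside its range is refused whole. The fingers move at their own pace and stop on an object; FORCE is the grip in N (left out, the last holds). Time passes only in rows, so rows that do not move let the fingers close, or fill a call up. It gives the time, the measured TCP pose, the force and the opening at its end, in the units of the state.
- r.sense(): the state, without advancing time (a new reading comes with each control period).
- r.get_image(name): name is "side" or "top" or "wrist"; returns the picture (480x640x3 uint8, red, green, blue); there is no depth.
- r.get_calibration(name): a dict with "vfov" (degrees; the focal length in pixels is half the picture's height over the tangent of half this angle, whatever the lens; pixels are square), "cx", "cy" (the principal point, pixels), "origin" and "rotation" of the camera in the world. Camera axes: x right, y down, z forward; pixel columns grow to the right and rows downward; lengths in mm; the calibration is good to about 2 mm. A picture is of the moment at which its call begins: read the wrist's pose just before it. get_calibration takes no time and is no camera call; for the wrist camera it gives the pose at the moment of the call.
- r.sign_off(): hands the job in, once; it reports no verdict.
Trained networks look in the newest picture that a camera, given by its name, has taken for a name from the list of things; names that differ only in an ending like _2 or _b are one class to them, and where a whole thing is asked for, a point or a joint stands for the part that bears it (a point fixed in the world has none). Each returns a list of dicts, best first, with "confidence" (0 to 1); they miss things now and then, are a little off and sometimes report something else, mostly with a low value. They report only what shows in the picture. A call takes as long as a camera call.
- r.cut_out(camera, thing): "region" (480x640 bool, what is visible of it) and "bbox" ([left, top, width, height] in pixels, round what is visible of it).
- r.mark_of(camera, thing): "pixel" ([column, row] in pixels: a listed point, or the origin of a listed thing).
The state is a dict: "time_s": time; "q": joint angles; "qvel": joint speeds; "tau": joint torques, N m; "tool_pos": TCP position; "tcp_rot": TCP orientation; "force": force on the tool from outside, world axes, zero at the start; "wrist_torque": the same for the moment, N m; "gripper_width": opening from 0.0 (shut) to 1.0 (fully open).
Only numpy, scipy, OpenCV 4.12 (cv2) and the standard library are available. Lean on these libraries where they do the work, as an engineer would, in place of code of your own. Each camera call takes 0.05 s, during which the arm holds its last target.

TASK

Take the silver tube off its small wooden rest and lay it in the two notches of the wooden slide gauge, between the sliding jaw and the mouth of the green barrel, and let go. Then push the sliding jaw forward so that its rod drives the tube into the barrel, past the stiff seal, until it is fully home against the bottom (press it in with the jaw only, not with the fingers on the tube). Leave it there and slide the jaw all the way back to its rear stop, without disturbing the eraser cap, the glass stopper or the spare barrel.

Things in the scene. Friction and masses are not known exactly. Their poses are not given: they have to be found in the camera images.
- gauge: Wooden slide gauge used as a press, fixed to the table: beam 370 x 70 x 14 mm, with a sliding jaw at one end and a clamped lime green barrel at the other. Origin at the beam's underside, on its centre line; z up, +x the pushing direction (jaw to barrel). The working axis of rod, tube and bore is y = 0, z = 45 mm.
- notches (a point): Point on the working axis midway between the gauge's two V-notched uprights (gauge x 15 mm); axes as the gauge's. Uprights centred 30 mm before and behind it, 10 mm thick, 40 mm wide, 90 degree V open upward (catches 12 mm either side), tops 7 mm above the axis. A 12 mm tube lying in them is centred on the axis. The 50 mm gap between them is free for fingers down to z = 14 mm.
- bore_mouth (a point): Centre of the open mouth of the clamped barrel (gauge x 75, z 45 mm); axes as the gauge's. Barrel 26 mm outside, x 75 to 165, side blocks up to z 57 mm. Bore 13.6 mm wide. A sprung seal sits 20 mm inside the mouth: about 5 to 10 N to enter it and as much to slide on through it, then a hard stop at the bottom.
- bore_bottom (a point): Centre of the flat bottom of the bore, 45 mm inside the mouth (gauge x 120, z 45 mm). A tube fully home touches it: its centre is then at gauge x = 70 mm and 55 mm of it stick out.
- jaw (a joint): How far the sliding jaw stands forward of its rear stop, m (0 = rear stop, front stop 0.102; 0.095 when its rod has pushed a tube fully home). Slides along gauge +x with 1.2 N friction plus 8 N per m/s, and stays where it is left. Jaw block 40 (x) x 56 (y) mm, top at z 55 mm, centred at gauge x = -155 mm + joint value; guide cheeks 78 mm wide below z 33 mm.
- rod_end (a point): Centre of the flat front end of the jaw's wooden rod, 10 mm in diameter, 60 mm long, on the working axis; it moves with the jaw (gauge x = -75 mm + joint value) and pushes the tube's rear end.
- jaw_paddle (a point): Centre of the upright wooden paddle on top of the sliding jaw, to be pushed or pinched: 12 (x, along the slide) x 36 (y) mm, z 54.5 to 96.5 mm. Axes as the gauge's: pushing along +x drives the rod to the barrel. At gauge x = -155 mm + joint value, y 0, z 75.5 mm.
- tube_mid (a point): Centre of the silver metal tube: 12 mm in diameter, 100 mm long, 28 to 56 g, x along its axis; both ends alike with a 4 mm long bevel, so either end may lead. At the start it lies level on its rest, centre 40 mm above the table.
- rest: Small wooden rest fixed to the table, base 76 x 44 x 10 mm, origin at the centre of its underside, x along the tube. Two V-notched uprights (10 mm thick, 40 mm wide, tops 47 mm high) at x = -30 and +30 mm; the fingers fit in the 50 mm gap between them. The tube's centre is within 8 mm of the rest's centre along x.
- eraser_cap: Bystander: chunky black rubber eraser cap, 30 mm in diameter, 32 mm high, standing; origin at its underside. Leave it alone.
- stopper: Bystander: cobalt glass bottle stopper, 42 mm in diameter, 54 mm high, standing; origin at its underside. Leave it alone.
- spare_barrel: Bystander: loose lime green barrel, 26 mm in diameter, 90 mm high, standing on end; origin at its underside. Leave it alone.
- tube: The silver tube as a body; its origin and axes are those of tube_mid.

How it is judged:
By the outcome, as a careful person would: the job done as asked, in the order asked, and still so for the second after the job is handed in, with the robot touching nothing.
It also fails if it takes over 61 s, if anything falls off the work surface, if the arm or the gripper's body presses on something with over 40 N, if the wrist force passes 120 N, or if a joint passes its speed limit or range.

## Working session

There is one attempt and no reset: what is moved stays moved. The work goes in short steps, Python scripts to look and compute and a shell command to move; the robot and the scene stay as the last step left them, time stands still between calls to the robot, and variables do not carry over. Pictures are saved under pics/ and viewed, and the job is handed in when it is done.

```bash
mkdir -p pics; cat > h.py <<'E'
import numpy as np, cv2
from cell import r
from scipy.spatial.transform import Rotation as R
def ray(cal,px):
    f=240/np.tan(np.radians(cal["vfov"])/2)
    d=np.array([(px[0]-cal["cx"])/f,(px[1]-cal["cy"])/f,1])
    return np.array(cal["origin"]),np.array(cal["rotation"])@d
def atz(cal,px,z):
    o,d=ray(cal,px); return o+d*(z-o[2])/d[2]
def proj(cal,p):
    f=240/np.tan(np.radians(cal["vfov"])/2)
    c=np.array(cal["rotation"]).T@(np.array(p)-cal["origin"])
    return c[:2]/c[2]*f+[cal["cx"],cal["cy"]]
E
python3 - <<'E'
from h import *
s=r.sense()
print(s["time_s"],s["tool_pos"],s["tcp_rot"],s["force"],s["gripper_width"])
print(R.from_rotvec(s["tcp_rot"]).as_matrix().round(3))
for c in ["side","top","wrist"]:
    im=r.get_image(c); cv2.imwrite(f"pics/{c}0.png",im[:,:,::-1]); print(c,r.get_calibration(c))
    for t in ["notches","bore_mouth","jaw_paddle","rod_end","tube_mid","rest","gauge","eraser_cap","stopper","spare_barrel"]:
        print(t,[(np.round(m["pixel"]).tolist(),round(m["confidence"],2)) for m in r.mark_of(c,t)[:2]])
print(r.sense()["time_s"])
E
```

```text
0.0 [170.64591485 652.63163747 247.45301869] [-1.56311004  0.20092219 -0.2006929 ] [0.60598259 0.24974684 0.59826363] 1.0014346163175343
[[ 0.967 -0.     0.253]
 [-0.253 -0.002  0.967]
 [ 0.    -1.    -0.002]]
side {'vfov': 46.6013969345654, 'cx': 317.1607180821545, 'cy': 243.19024167255287, 'origin': array([ 428.58614269, -641.6506343 ,  739.24107941]), 'rotation': array([-2.37089957,  0.2677022 , -0.09088674])}
notches [([298.0, 192.0], 0.62)]
bore_mouth [([285.0, 173.0], 0.79)]
jaw_paddle [([338.0, 238.0], 0.62), ([334.0, 402.0], 0.61)]
rod_end [([319.0, 218.0], 0.56), ([333.0, 399.0], 0.36)]
tube_mid [([334.0, 400.0], 0.57), ([208.0, 333.0], 0.15)]
rest [([329.0, 414.0], 0.66)]
gauge [([303.0, 212.0], 0.72), ([210.0, 334.0], 0.66)]
eraser_cap [([209.0, 335.0], 0.76), ([334.0, 401.0], 0.57)]
stopper [([440.0, 257.0], 0.89)]
spare_barrel [([462.0, 314.0], 0.56)]
top {'vfov': 54.55455810575596, 'cx': 322.2034395815541, 'cy': 233.48320975981503, 'origin': array([473.32790656, -19.22915171, 901.73958916]), 'rotation': array([-2.13336876,  2.15636251, -0.11628456])}
notches [([468.0, 268.0], 0.59), ([251.0, 248.0], 0.55)]
bore_mouth [([216.0, 256.0], 0.98)]
jaw_paddle [([333.0, 228.0], 0.85), ([262.0, 251.0], 0.49)]
rod_end [([291.0, 236.0], 0.87), ([262.0, 250.0], 0.19)]
tube_mid [([478.0, 264.0], 0.8)]
rest [([473.0, 268.0], 0.88)]
gauge [([260.0, 252.0], 0.84), ([292.0, 237.0], 0.61)]
eraser_cap [([382.0, 350.0], 0.53), ([291.0, 239.0], 0.38)]
stopper [([343.0, 143.0], 0.84)]
spare_barrel [([410.0, 142.0], 0.78)]
wrist {'vfov': 71.9696731850547, 'cx': 316.4009055358523, 'cy': 242.50195701924275, 'origin': array([ 94.48516492, 672.27672565, 373.56200078]), 'rotation': array([2.27959054, 1.76010148, 0.27932897])}
notches []
bore_mouth []
jaw_paddle []
rod_end []
tube_mid []
rest []
gauge []
eraser_cap []
stopper []
spare_barrel []
1.65
```

View pics/top0.png

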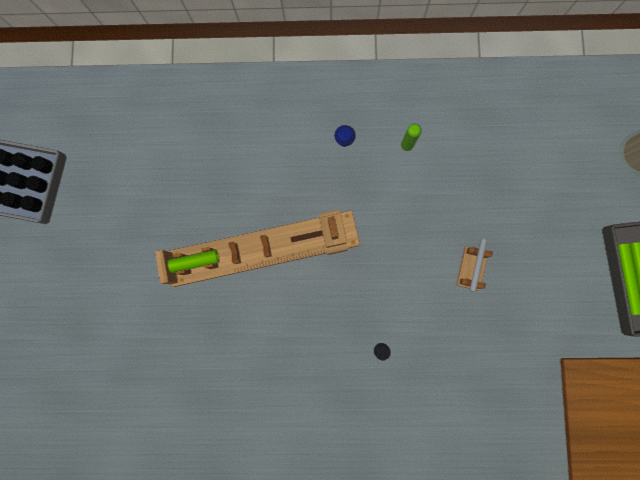

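View pics/side0.png

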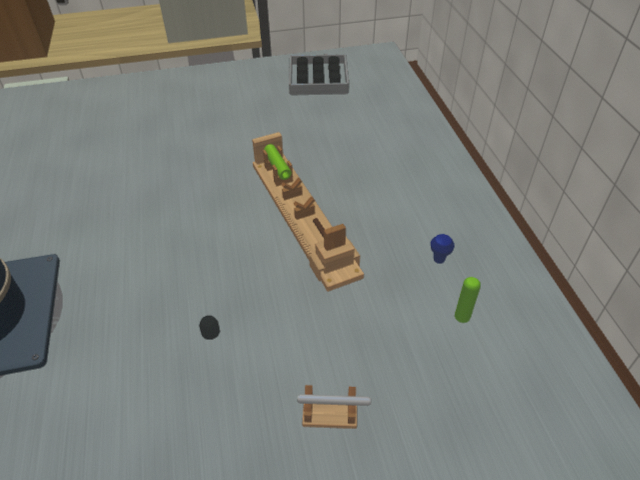

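```bash
sed -i 's/np.array(cal\["rotation"\])/R.from_rotvec(cal["rotation"]).as_matrix()/' h.py
python3 - <<'E'
from h import *
ct=r.get_calibration("top");cs=r.get_calibration("side")
def tri(a,b):
    o1,d1=ray(ct,a);o2,d2=ray(cs,b)
    M=np.stack([d1,-d2],1);t=np.linalg.lstsq(M,o2-o1,rcond=None)[0]
    p,q=o1+t[0]*d1,o2+t[1]*d2
    return ((p+q)/2).round(1),np.linalg.norm(p-q).round(1)
P=dict(bore_mouth=((216,256),(285,173),45),notches=((251,248),(298,192),45),rod=((291,236),(319,218),45),paddle=((333,228),(338,238),75.5),gauge=((260,252),(303,212),0),tube=((478,264),(334,400),40),rest=((473,268),(329,414),0),stopper=((343,143),(440,257),0),spare=((410,142),(462,314),0),eraser=((382,350),(209,335),0))
for k,(a,b,z) in P.items(): print(k,tri(a,b),atz(ct,a,z).round(1),atz(cs,b,z).round(1))
E
```

```text
bore_mouth (array([544.3, 194.6,  48.5]), np.float64(0.8)) [545.  195.5  45. ] [544.5 198.8  45. ]
notches (array([557.5, 129.2,  53. ]), np.float64(1.6)) [559.1 130.5  45. ] [558.3 138.2  45. ]
rod (array([580.1,  55.7,  49.8]), np.float64(0.0)) [580.7  56.2  45. ] [581.1  60.6  45. ]
paddle (array([592.8, -22.2,  73.7]), np.float64(4.3)) [590.4 -21.9  75.5] [594.5 -23.8  75.5]
gauge (array([558.7, 118.7,  10.4]), np.float64(8.1)) [555.6 120.7   0. ] [564.7 129.5   0. ]
tube (array([ 524.3, -287.4,   40.6]), np.float64(2.0)) [ 525.3 -287.7   40. ] [ 523.4 -287.    40. ]
rest (array([ 518. , -288.5,    4.9]), np.float64(3.7)) [ 520.1 -290.2    0. ] [ 516.8 -286.1    0. ]
stopper (array([773.7, -44.6,   4.6]), np.float64(4.7)) [772.7 -44.3   0. ] [778.4 -40.6   0. ]
spare (array([ 764.5, -174.9,   14.2]), np.float64(6.4)) [ 772.6 -178.     0. ] [ 767.6 -165.9    0. ]
eraser (array([ 364.7, -112. ,   -2.7]), np.float64(4.7)) [ 367.4 -111.8    0. ] [ 362.6 -113.7    0. ]
```

```bash
python3 -m jog '3.1 0 -2.4 0 0 0 8.5;3.1 0 -2.4 0 0 0 8.5;3.1 0 -2.4 0 0 0 8.5;3.1 0 -2.4 0 0 0 8.5;3.1 0 -2.4 0 0 0 8.5;3.1 0 -2.4 0 0 0 8.5;3.1 0 -2.4 0 0 0 8.5;3.1 0 -2.4 0 0 0 8.5' 30
```

```text
time_s: 2.32
tool_pos: [363.0, 403.0, 248.6]
tcp_rot: [-1.561, 0.2, -0.201]
force: [0.4, 0.2, -0.3]
gripper_width: 0.989
```

```bash
python3 -m jog '3.1 0 -2.4 0 0 0 8.5;3.1 0 -2.4 0 0 0 8.5;3.1 0 -2.4 0 0 0 8.5;3.1 0 -2.4 0 0 0 8.5;3.1 0 -2.4 0 0 0 8.5;3.1 0 -2.4 0 0 0 8.5;3.1 0 -2.4 0 0 0 8.5;3.1 0 -2.4 0 0 0 8.5' 30
python3 - <<'E'
from h import *
c="wrist"
s=r.sense(); cal=r.get_calibration(c)
im=r.get_image(c); cv2.imwrite(f"pics/w1.png",im[:,:,::-1]); print(cal, s["q"])
for t,z in [("notches",45),("bore_mouth",45),("jaw_paddle",75.5),("rod_end",45)]:
    print(t,[(np.round(m["pixel"]).tolist(),round(m["confidence"],2),atz(cal,m["pixel"],z).round(1)) for m in r.mark_of(c,t)[:2]])
E
```

```text
time_s: 2.98
tool_pos: [554.5, 154.3, 248.6]
tcp_rot: [-1.561, 0.2, -0.201]
force: [1.3, 0.3, -0.2]
gripper_width: 0.996
{'vfov': 71.9696731850547, 'cx': 316.4009055358523, 'cy': 242.50195701924275, 'origin': array([478.09637085, 173.53773729, 373.81479581]), 'rotation': array([2.2794185 , 1.7600627 , 0.28016798])} [-0.4342287   0.42881272  0.12065315  1.71103483 -0.05940866  1.00474008
  1.02260207]
notches [([300.0, 223.0], 0.88, array([556.9, 136.1,  45. ]))]
bore_mouth [([353.0, 197.0], 0.57, array([544.2, 194.5,  45. ]))]
jaw_paddle [([156.0, 300.0], 0.89, array([590. , -22.3,  75.5]))]
rod_end [([231.0, 254.0], 0.56, array([571.6,  56. ,  45. ])), ([354.0, 198.0], 0.54, array([546. , 194.5,  45. ]))]
```

View pics/w1.png

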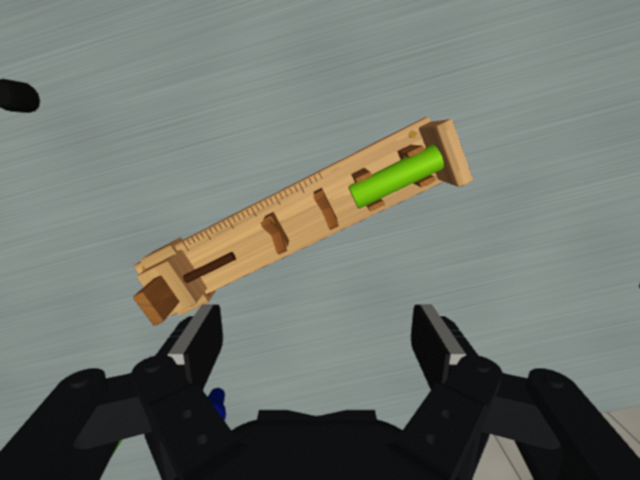

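```bash
python3 -m jog '.7 0 -3.6 0 0 0 8.5;.7 0 -3.6 0 0 0 8.5;.7 0 -3.6 0 0 0 8.5;.7 0 -3.6 0 0 0 8.5;.7 0 -3.6 0 0 0 8.5;.7 0 -3.6 0 0 0 8.5;.7 0 -3.6 0 0 0 8.5;.7 0 -3.6 0 0 0 8.5' 30
```

```text
time_s: 3.9
tool_pos: [534.6, -136.3, 248.6]
tcp_rot: [-1.561, 0.198, -0.199]
force: [0.8, -0.3, -0.7]
gripper_width: 0.997
```

```bash
python3 -m jog '.7 .8 -3.6 0 0 0 8.5;.7 .8 -3.6 0 0 0 8.5;.7 .8 -3.6 0 0 0 8.5;.7 .8 -3.6 0 0 0 8.5;0 .8 -.3 0 0 0 8.5;0 .8 0 0 0 0 8.5;0 0 0 0 0 0 8.5;0 0 0 0 0 0 8.5' 30
python3 - <<'E'
from h import *
c="wrist"
s=r.sense(); cal=r.get_calibration(c)
im=r.get_image(c); cv2.imwrite(f"pics/w2.png",im[:,:,::-1]); print(s["tool_pos"], s["q"])
m=r.mark_of(c,"tube_mid")[0]; print(m,atz(cal,m["pixel"],40))
m=r.cut_out(c,"tube")[0]; g=m["region"]; print(m["confidence"],m["bbox"])
ys,xs=np.nonzero(g); P=np.array([atz(cal,(x,y),42)[:2] for x,y in zip(xs,ys)])
(cx,cy),(w,h),a=cv2.minAreaRect(P.astype(np.float32)); print(cx,cy,w,h,a)
C=P.mean(0);u,sv,v=np.linalg.svd(P-C,full_matrices=False);d=v[0];t=(P-C)@d
print(C,np.degrees(np.arctan2(d[1],d[0])),C+d*(t.min()+t.max())/2)
A=R.from_rotvec(s["tcp_rot"]).as_matrix();print(np.degrees(np.arctan2(A[1,0],A[0,0])),A.round(3))
E
```

```text
time_s: 4.57
tool_pos: [525.3, -283.3, 200.0]
tcp_rot: [-1.56, 0.199, -0.197]
force: [0.2, -0.1, -0.2]
gripper_width: 0.996
[ 525.34682109 -283.27563741  199.95912418] [ 0.30194172  0.51187162  0.17769717  1.72026558 -0.1105868   0.92049482
  1.84281017]
{'pixel': [312.7, 226.3], 'confidence': 0.58} [ 523.14128656 -286.48114755   40.        ]
0.73 [304.2, 168.6, 15.4, 110.7]
523.5764770507812 -286.9169006347656 12.09329891204834 101.81246185302734 75.5134048461914
[ 521.40969804 -286.37027958] -14.848253369074566 [ 523.56600886 -286.94194468]
-14.466098066259745 [[ 0.968 -0.001  0.25 ]
 [-0.25   0.002  0.968]
 [-0.001 -1.     0.002]]
```

View pics/w2.png

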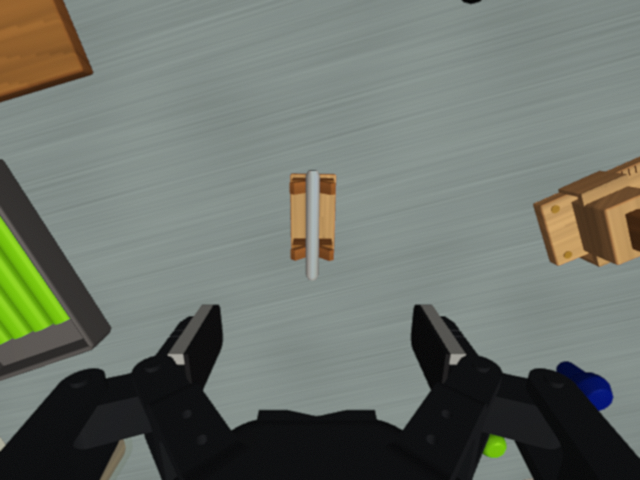

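```bash
python3 -m jog '-.1 2.5 -.1 0 0 0 6;-.1 2.5 -.1 0 0 0 6;-.1 2.5 -.1 0 0 0 6;-.1 2.5 -.1 0 0 0 6;0 2.5 0 0 0 0 6;0 2 0 0 0 0 5;0 1.7 0 0 0 0 4;0 0 0 0 0 0 4' 30
python3 - <<'E'
from h import *
c="wrist"
im=r.get_image(c); cv2.imwrite(f"pics/w3.png",im[:,:,::-1])
E
```

```text
time_s: 5.38
tool_pos: [518.9, -287.1, 35.8]
tcp_rot: [-1.56, 0.203, -0.197]
force: [-1.1, 0.3, -0.4]
gripper_width: 0.469
```

View pics/w3.png

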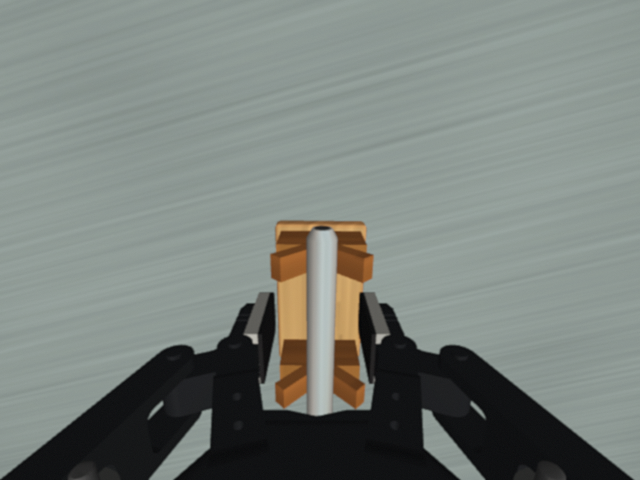

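```bash
python3 -m jog '0 -.2 0 0 0 0 3;0 0 0 0 0 0 0;0 0 0 0 0 0 0;0 0 0 0 0 0 0;0 0 0 0 0 0 0;0 0 0 0 0 0 0;0 0 0 0 0 0 0;0 0 0 0 0 0 0' 40
```

```text
time_s: 6.1
tool_pos: [521.7, -286.5, 42.1]
tcp_rot: [-1.559, 0.197, -0.201]
force: [1.6, 8.0, 6.6]
gripper_width: 0.12
```

```bash
python3 -m jog '0 0 0 0 0 0 0;0 0 0 0 0 0 0;0 0 0 0 0 0 0;0 -.5 0 0 0 0 0;0 -1.5 0 0 0 0 0;0 -3 0 0 0 0 0;0 -3 0 0 0 0 0;0 -3 0 0 0 0 0' 40
python3 - <<'E'
from h import *
c="wrist"
s=r.sense();print(s["tool_pos"],s["gripper_width"],s["force"])
im=r.get_image(c); cv2.imwrite(f"pics/w4.png",im[:,:,::-1])
E
```

```text
time_s: 6.77
tool_pos: [519.7, -289.3, 152.8]
tcp_rot: [-1.562, 0.2, -0.202]
force: [0.5, -0.9, -0.2]
gripper_width: 0.122
[ 519.68371592 -289.26929422  152.81270832] 0.12174802120449127 [ 0.46456916 -0.89358846 -0.2136162 ]
```

View pics/w4.png

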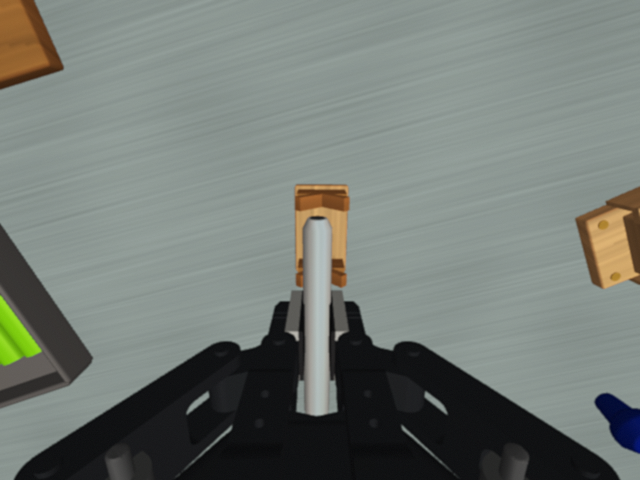

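```bash
python3 -m jog '-.5 -1 3 0 0 0 0;-.6 -1 3.7 0 0 0 0;-.6 -1 3.8 0 0 0 0;-.6 0 3.8 0 0 0 0;-.6 0 3.8 0 0 0 0;-.6 0 3.8 0 0 0 0;-.6 0 3.8 0 0 0 0;-.6 0 3.8 0 0 0 0' 40
```

```text
time_s: 7.48
tool_pos: [549.2, 10.0, 181.6]
tcp_rot: [-1.561, 0.199, -0.203]
force: [0.6, -0.1, -0.4]
gripper_width: 0.12
```

```bash
python3 -m jog '-.7 0 3.8 0 0 0 0;-.7 0 3.8 0 0 0 0;-.7 0 3.5 0 0 0 0;-.3 0 1.3 0 0 0 0;0 0 0 0 7 0 0;0 0 0 0 7 0 0;0 0 0 0 7 0 0;0 0 0 0 7 0 0' 40
```

```text
time_s: 8.15
tool_pos: [557.4, 134.1, 181.4]
tcp_rot: [-1.489, 0.586, -0.588]
force: [0.3, 0.1, -1.0]
gripper_width: 0.123
```

```bash
python3 -m jog '0 0 0 0 7 0 0;0 0 0 0 7 0 0;0 0 0 0 7 0 0;0 0 0 0 7 0 0;0 0 0 0 7 0 0;0 0 0 0 0 0 0;0 0 0 0 0 0 0;0 0 0 0 0 0 0' 40
python3 - <<'E'
from h import *
c="wrist"
s=r.sense();cal=r.get_calibration(c);im=r.get_image(c); cv2.imwrite(f"pics/w5.png",im[:,:,::-1])
A=R.from_rotvec(s["tcp_rot"]).as_matrix();print(s["tool_pos"],s["gripper_width"],s["q"],A.round(3),np.degrees(np.arctan2(A[1,0],A[0,0])))
ct=r.get_calibration("top");
for t,z in [("notches",45),("bore_mouth",45),("jaw_paddle",75.5),("rod_end",45)]:
    print(t,[(np.round(m["pixel"]).tolist(),round(m["confidence"],2),atz(cal,m["pixel"],z).round(1)) for m in r.mark_of(c,t)[:2]])
print(r.sense()["tool_pos"])
E
```

```text
time_s: 8.82
tool_pos: [557.2, 134.3, 180.8]
tcp_rot: [-1.304, 1.046, -1.046]
force: [0.2, 0.1, -1.5]
gripper_width: 0.121
[557.22200036 134.30874777 180.79394747] 0.12128322895301677 [-0.63712293  0.54132772  0.49511891  1.81346412 -0.32685995  0.86771127
  0.23131702] [[ 0.218  0.001  0.976]
 [-0.976  0.     0.218]
 [-0.    -1.     0.001]] -77.42895549577699
notches [([318.0, 233.0], 0.92, array([558. , 136.5,  45. ]))]
bore_mouth [([320.0, 160.0], 0.9, array([546.9, 193.9,  45. ]))]
jaw_paddle [([313.0, 419.0], 0.96, array([589.6, -24. ,  75.5]))]
rod_end []
[557.17141602 134.26254813 180.39435425]
```

View pics/w5.png

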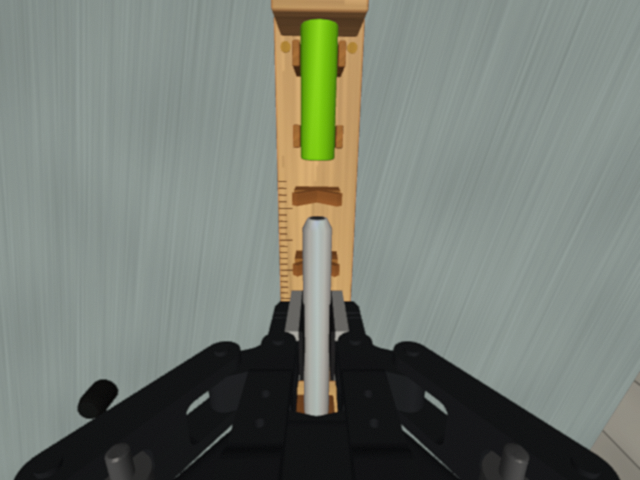

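```bash
python3 -m jog '-.1 2 0 0 .8 0 0;0 2.5 0 0 0 0 0;0 2.5 0 0 0 0 0;0 2.5 0 0 0 0 0;0 2 0 0 0 0 0;0 1 0 0 0 0 0;0 .5 0 0 0 0 0;0 0 0 0 0 0 0' 40
python3 - <<'E'
from h import *
c="wrist"
s=r.sense();im=r.get_image(c); cv2.imwrite(f"pics/w6.png",im[:,:,::-1])
im=r.get_image("side"); cv2.imwrite(f"pics/s6.png",cv2.resize(im[100:300,200:440,::-1],None,fx=3,fy=3))
s=r.sense();print(s["tool_pos"],s["force"])
E
```

```text
time_s: 9.73
tool_pos: [556.8, 135.2, 49.8]
tcp_rot: [-1.299, 1.06, -1.059]
force: [0.8, 1.0, -0.3]
gripper_width: 0.124
[557.56491726 135.34960778  51.18423228] [ 0.07830866 -0.79543183 -0.42838099]
```

View pics/w6.png

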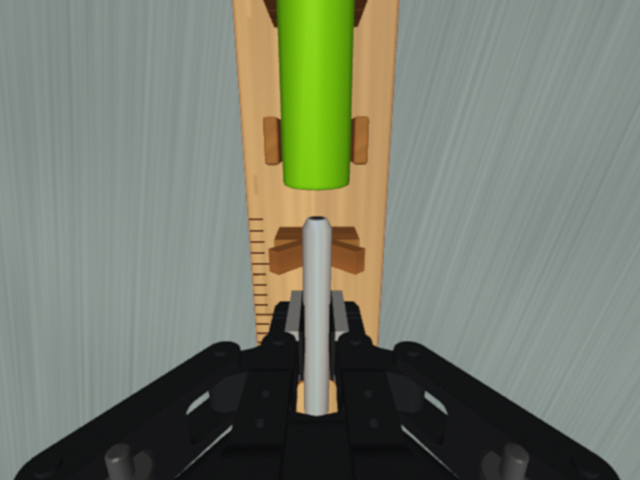

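View pics/s6.png

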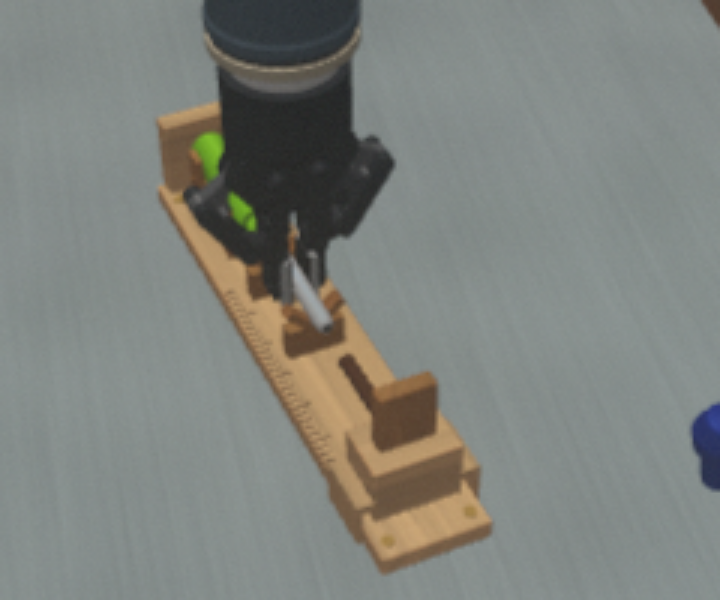

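```bash
python3 -m jog '0 .1 0 0 0 0 0;0 .1 0 0 0 0 0;0 .1 0 0 0 0 0;0 0 0 0 0 0 0;0 0 0 0 0 0 0;0 0 0 0 0 0 0;0 0 0 0 0 0 0;0 0 0 0 0 0 0' 40
```

```text
time_s: 10.5
tool_pos: [557.1, 135.5, 47.5]
tcp_rot: [-1.297, 1.059, -1.059]
force: [0.0, 1.7, 2.7]
gripper_width: 0.123
```

Slight contact beginning; lower a bit more, then release.

```bash
python3 -m jog '0 .1 0 0 0 0 0;0 .05 0 0 0 0 0;0 0 0 0 0 0 0;0 0 0 0 0 0 0;0 0 0 0 0 0 1.6;0 0 0 0 0 0 2;0 0 0 0 0 0 3;0 0 0 0 0 0 3' 20
python3 - <<'E'
from h import *
c="wrist"
s=r.sense();im=r.get_image(c); cv2.imwrite(f"pics/w7.png",im[:,:,::-1])
im=r.get_image("side"); cv2.imwrite(f"pics/s7.png",cv2.resize(im[100:300,200:440,::-1],None,fx=3,fy=3))
s=r.sense();print(s["tool_pos"],s["force"],s["gripper_width"])
E
```

```text
time_s: 11.17
tool_pos: [556.8, 135.3, 45.5]
tcp_rot: [-1.298, 1.06, -1.059]
force: [-0.4, 0.5, 0.1]
gripper_width: 0.351
[556.79844467 135.33677775  45.5439611 ] [-0.1421927   0.47524494  0.45793928] 0.3469675425980035
```

View pics/w7.png

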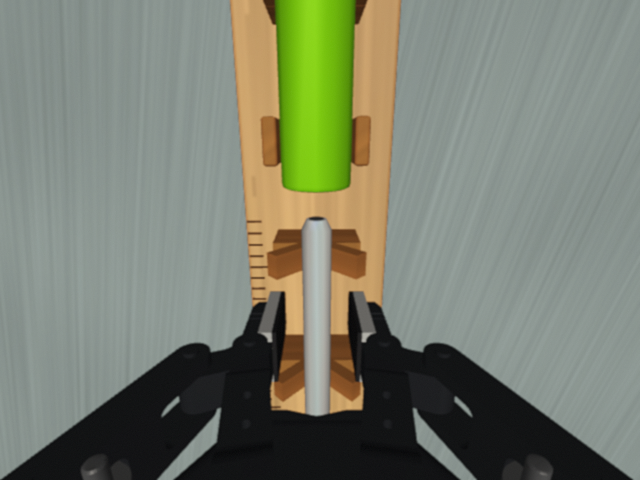

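View pics/s7.png

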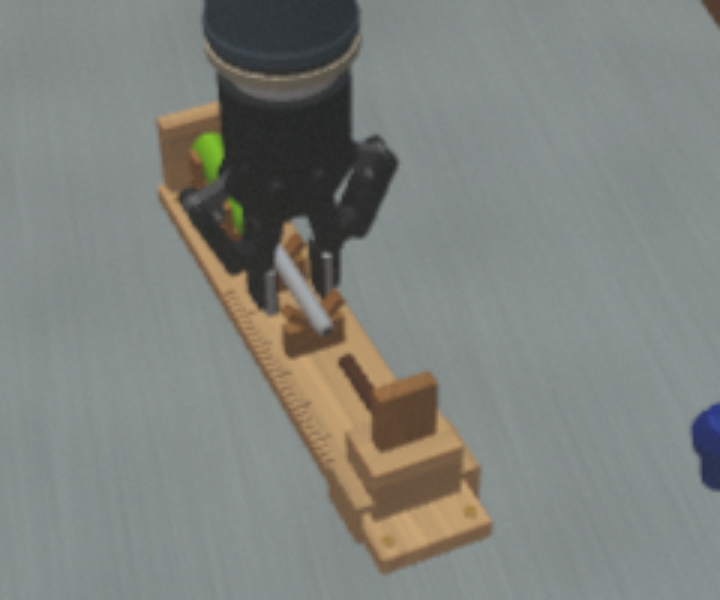

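```bash
python3 -m jog '0 0 0 0 0 0 3;0 -2 0 0 0 0 4;0 -3 0 0 0 0 5;0 -3.5 0 0 0 0 5;0 -3 0 0 0 0 5;4 0 0 0 0 0 5;4 0 0 0 0 0 5;4 0 0 0 0 0 5' 40
```

```text
time_s: 11.93
tool_pos: [581.3, 17.5, 161.5]
tcp_rot: [-1.298, 1.056, -1.058]
force: [1.0, -0.6, 0.9]
gripper_width: 0.585
```

```bash
python3 -m jog '4 0 0 0 0 0 5;.2 0 0 0 7 0 5;0 0 0 0 7 0 5;0 0 0 0 7 0 5;0 0 0 0 7 0 5;0 0 0 0 7 0 5;0 0 0 0 7 0 5;0 0 0 0 7 0 5' 40
```

```text
time_s: 12.6
tool_pos: [589.2, -23.3, 160.7]
tcp_rot: [-0.821, 1.677, -1.676]
force: [0.6, 1.3, 0.7]
gripper_width: 0.585
```

```bash
python3 -m jog '0 0 0 0 7 0 5;0 0 0 0 7 0 5;0 0 0 0 7 0 5;0 0 0 0 7 0 5;0 0 0 0 7 0 5;0 0 0 0 6 0 5;0 0 0 0 0 0 5;0 0 0 0 0 0 5' 40
python3 - <<'E'
from h import *
c="wrist"
s=r.sense();cal=r.get_calibration(c);im=r.get_image(c); cv2.imwrite(f"pics/w8.png",im[:,:,::-1])
A=R.from_rotvec(s["tcp_rot"]).as_matrix();print(s["tool_pos"],s["q"],A.round(3),np.degrees(np.arctan2(A[1,0],A[0,0])))
for t,z in [("bore_mouth",45),("jaw_paddle",75.5),("tube_mid",45)]:
    print(t,[(np.round(m["pixel"]).tolist(),round(m["confidence"],2),atz(cal,m["pixel"],z).round(1)) for m in r.mark_of(c,t)[:2]])
ct=r.get_calibration("top");im=r.get_image("top");cv2.imwrite("pics/t8.png",cv2.resize(im[180:320,130:400,::-1],None,fx=2.9,fy=2.9))
for t,z in [("tube_mid",45),("jaw_paddle",75.5)]:
    print(t,[(np.round(m["pixel"]).tolist(),round(m["confidence"],2),atz(ct,m["pixel"],z).round(1)) for m in r.mark_of("top",t)[:2]])
E
```

```text
time_s: 13.27
tool_pos: [589.2, -23.2, 160.5]
tcp_rot: [-0.218, 2.113, -2.114]
force: [-1.2, -0.2, 0.8]
gripper_width: 0.583
[589.21336302 -23.23206095 160.5083258 ] [-0.5720055   0.72468433  0.9249814   1.79933447 -0.69095453  0.97868011
 -0.72298433] [[-0.979 -0.001  0.204]
 [-0.204 -0.001 -0.979]
 [ 0.001 -1.     0.   ]] -168.25440178952203
bore_mouth [([29.0, 243.0], 0.75, array([545.2, 192.2,  45. ]))]
jaw_paddle [([314.0, 258.0], 0.98, array([589.2, -22.1,  75.5]))]
tube_mid [([108.0, 242.0], 0.87, array([558.8, 132.4,  45. ])), ([25.0, 241.0], 0.18, array([546.4, 194.8,  45. ]))]
tube_mid []
jaw_paddle []
```

View pics/w8.png

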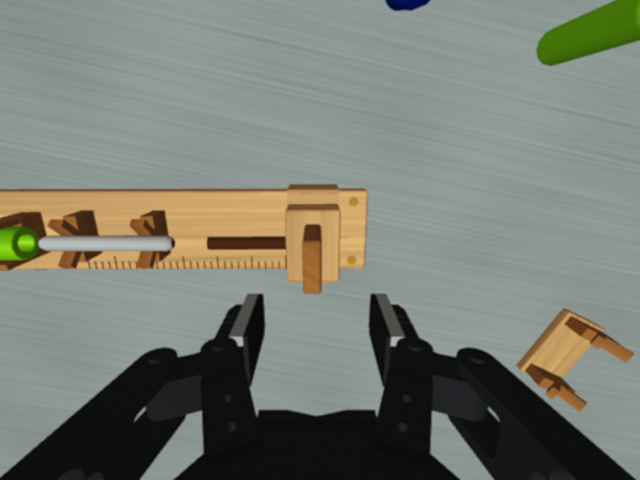

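View pics/t8.png

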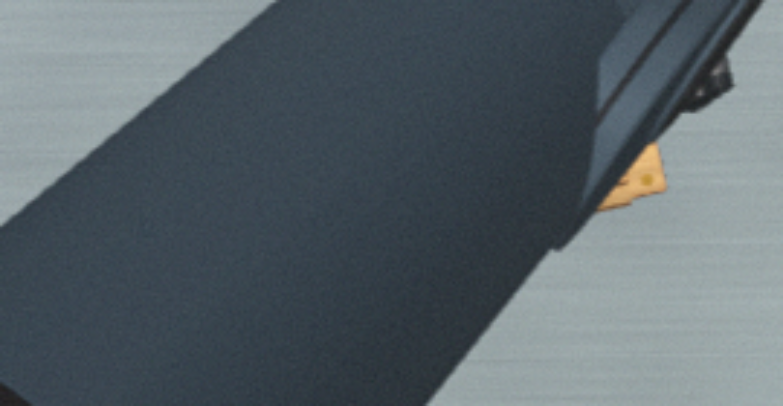

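```bash
python3 -m jog '0 2 -.1 0 0 0 5;0 2.5 0 0 0 0 5;0 2 0 0 0 0 5;0 1 0 0 0 0 5;0 .5 0 0 0 0 4;0 0 0 0 0 0 3;0 0 0 0 0 0 2;0 0 0 0 0 0 0' 60

```

```text
time_s: 14.28
tool_pos: [589.7, -22.5, 81.9]
tcp_rot: [-0.212, 2.115, -2.115]
force: [-1.4, 1.4, 4.9]
gripper_width: 0.131
```

```bash
python3 -m jog '0 0 0 0 0 0 0;0 0 0 0 0 0 0;0 0 0 0 0 0 0;0 0 0 0 0 0 0;0 0 0 0 0 0 0;0 0 0 0 0 0 0;0 0 0 0 0 0 0;0 0 0 0 0 0 0' 60
python3 - <<'E'
from h import *
im=r.get_image("wrist"); cv2.imwrite(f"pics/w9.png",im[:,:,::-1])
E
```

```text
time_s: 14.95
tool_pos: [589.7, -22.5, 81.9]
tcp_rot: [-0.212, 2.114, -2.115]
force: [-1.3, 0.5, 6.7]
gripper_width: 0.129
```

View pics/w9.png

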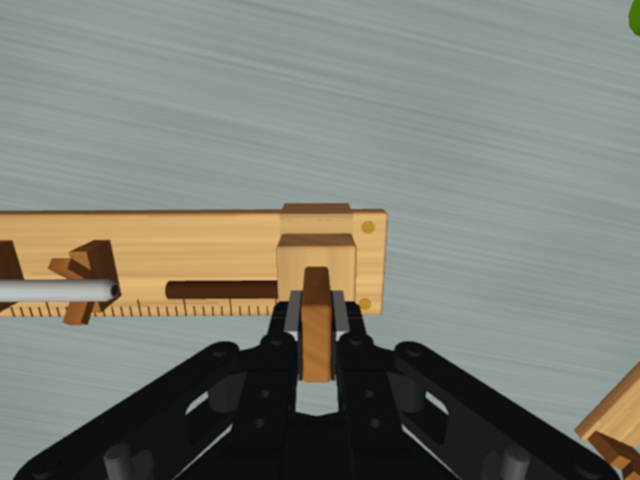

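```bash
python3 -m jog '0 0 -.5 0 0 0 0;0 0 -.5 0 0 0 0;0 0 -.5 0 0 0 0;0 0 -.5 0 0 0 0;0 0 -.5 0 0 0 0;0 0 -.5 0 0 0 0;0 0 -.5 0 0 0 0;0 0 -.5 0 0 0 0' 60
python3 - <<'E'
from h import *
im=r.get_image("wrist"); cv2.imwrite(f"pics/w10.png",im[:,:,::-1])
s=r.sense();print(s["tool_pos"],s["force"])
E
```

```text
time_s: 15.67
tool_pos: [581.5, 16.5, 81.9]
tcp_rot: [-0.212, 2.114, -2.116]
force: [-2.7, -3.3, 9.0]
gripper_width: 0.134
[581.27200368  17.75767795  81.75457381] [-3.48978593 -0.62390844 14.78011672]
```

View pics/w10.png

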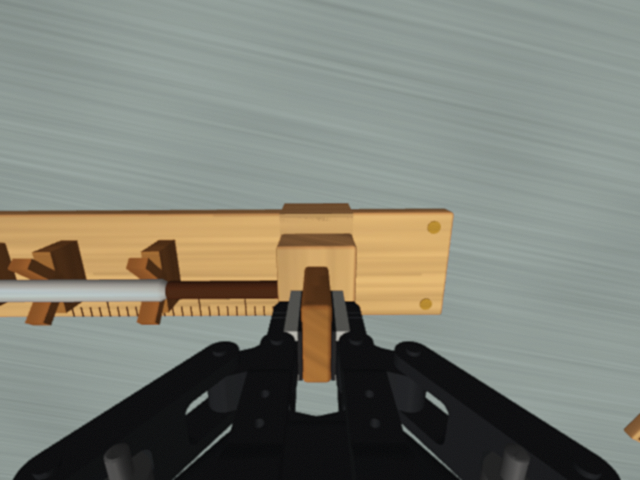

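```bash
python3 -m jog '0 -.1 -.4 0 0 0 0;0 0 -.4 0 0 0 0;0 0 -.4 0 0 0 0;0 0 -.4 0 0 0 0;0 0 -.4 0 0 0 0;0 0 -.4 0 0 0 0;0 0 -.4 0 0 0 0;0 0 -.4 0 0 0 0' 80

```

```text
time_s: 16.38
tool_pos: [575.3, 46.0, 82.1]
tcp_rot: [-0.211, 2.111, -2.12]
force: [3.5, -12.7, -1.9]
gripper_width: 0.128
```

```bash
python3 -m jog '0 0 -.3 0 0 0 0;0 0 -.3 0 0 0 0;0 0 -.3 0 0 0 0;0 0 -.2 0 0 0 0;0 0 -.2 0 0 0 0;0 0 0 0 0 0 0;0 0 0 0 0 0 0;0 0 0 0 0 0 0' 80

```

```text
time_s: 17.05
tool_pos: [572.4, 59.7, 82.0]
tcp_rot: [-0.212, 2.113, -2.118]
force: [0.8, -6.3, 1.5]
gripper_width: 0.126
```

```bash
python3 -m jog '0 0 -.1 0 0 0 0;0 0 -.1 0 0 0 0;0 0 -.1 0 0 0 0;0 0 -.1 0 0 0 0;0 0 0 0 0 0 0;0 0 0 0 0 0 0;0 0 0 0 0 0 0;0 0 0 0 0 0 0' 80

```

```text
time_s: 17.72
tool_pos: [571.8, 62.6, 82.0]
tcp_rot: [-0.211, 2.112, -2.12]
force: [2.5, -10.2, -0.6]
gripper_width: 0.127
```

```bash
python3 -m jog '0 0 -.1 0 0 0 0;0 0 -.1 0 0 0 0;0 0 -.1 0 0 0 0;0 0 0 0 0 0 0;0 0 0 0 0 0 0;0 0 0 0 0 0 0;0 0 0 0 0 0 0;0 0 0 0 0 0 0' 80

```

```text
time_s: 18.38
tool_pos: [571.7, 62.9, 82.1]
tcp_rot: [-0.208, 2.109, -2.124]
force: [6.7, -17.7, -5.2]
gripper_width: 0.127
```

```bash
python3 -m jog '0 0 -.1 0 0 0 0;0 0 -.1 0 0 0 0;0 0 -.1 0 0 0 0;0 0 0 0 0 0 0;0 0 0 0 0 0 0;0 0 0 0 0 0 0;0 0 0 0 0 0 0;0 0 0 0 0 0 0' 80
python3 - <<'E'
from h import *
c="wrist"
s=r.sense();cal=r.get_calibration(c);im=r.get_image(c); cv2.imwrite(f"pics/w11.png",im[:,:,::-1])
print(s["tool_pos"],s["force"])
for t,z in [("bore_mouth",45),("jaw_paddle",75.5),("tube_mid",45),("rod_end",45),("notches",45)]:
    print(t,[(np.round(m["pixel"]).tolist(),round(m["confidence"],2),atz(cal,m["pixel"],z).round(1)) for m in r.mark_of(c,t)[:2]])
E
```

```text
time_s: 19.05
tool_pos: [571.7, 63.2, 82.2]
tcp_rot: [-0.204, 2.105, -2.129]
force: [7.7, -26.9, -10.1]
gripper_width: 0.125
[571.68321661  63.19408178  82.2017112 ] [  7.67131002 -26.91373367 -10.09405814]
bore_mouth [([67.0, 293.0], 0.85, array([544.8, 193.5,  45. ]))]
jaw_paddle [([316.0, 319.0], 0.97, array([572.1,  62.7,  75.5]))]
tube_mid [([78.0, 293.0], 0.75, array([546. , 187.8,  45. ])), ([314.0, 317.0], 0.57, array([555.1,  60.1,  45. ]))]
rod_end [([166.0, 293.0], 0.6, array([554.8, 141.8,  45. ]))]
notches [([182.0, 292.0], 0.6, array([556.6, 133.1,  45. ]))]
```

View pics/w11.png

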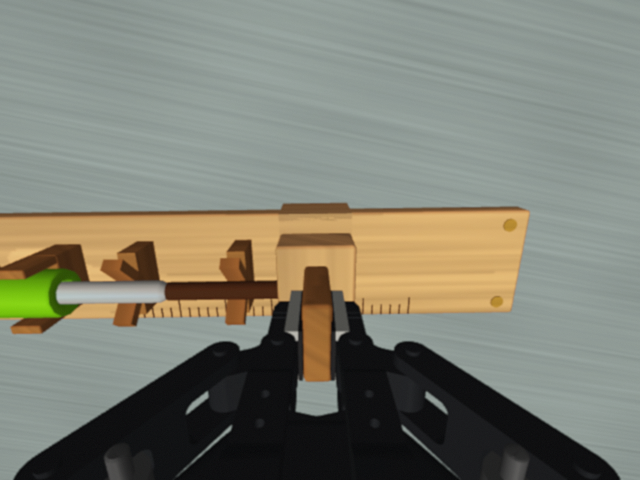

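```bash
python3 -m jog '0 0 .3 0 0 0 0;0 0 .5 0 0 0 0;0 0 .7 0 0 0 0;0 0 .7 0 0 0 0;0 0 .7 0 0 0 0;0 0 .7 0 0 0 0;0 0 .7 0 0 0 0;0 0 .7 0 0 0 0' 80

```

```text
time_s: 20.02
tool_pos: [580.2, 22.8, 81.9]
tcp_rot: [-0.215, 2.117, -2.113]
force: [-0.0, 2.3, 4.6]
gripper_width: 0.131
```

```bash
python3 -m jog '0 0 .7 0 0 0 0;0 0 .7 0 0 0 0;0 0 .7 0 0 0 0;0 0 .7 0 0 0 0;0 0 .6 0 0 0 0;0 0 .4 0 0 0 0;0 0 .3 0 0 0 0;0 0 0 0 0 0 0' 80

```

```text
time_s: 20.68
tool_pos: [588.9, -18.8, 82.0]
tcp_rot: [-0.213, 2.115, -2.115]
force: [2.4, -0.9, 4.0]
gripper_width: 0.126
```

```bash
python3 -m jog '0 0 .3 0 0 0 0;0 0 .3 0 0 0 0;0 0 .2 0 0 0 0;0 0 .2 0 0 0 0;0 0 .1 0 0 0 0;0 0 0 0 0 0 0;0 0 0 0 0 0 0;0 0 0 0 0 0 0' 80

```

```text
time_s: 21.35
tool_pos: [591.0, -29.1, 82.0]
tcp_rot: [-0.213, 2.115, -2.115]
force: [2.7, 0.4, 5.3]
gripper_width: 0.125
```

```bash
python3 -m jog '0 0 .1 0 0 0 0;0 0 .1 0 0 0 0;0 0 .1 0 0 0 0;0 0 .1 0 0 0 0;0 0 0 0 0 0 0;0 0 0 0 0 0 0;0 0 0 0 0 0 0;0 0 0 0 0 0 0' 80

```

```text
time_s: 22.02
tool_pos: [591.3, -30.8, 81.9]
tcp_rot: [-0.216, 2.118, -2.111]
force: [1.3, 6.9, 8.7]
gripper_width: 0.126
```

```bash
python3 -m jog '0 0 .1 0 0 0 0;0 0 .1 0 0 0 0;0 0 .1 0 0 0 0;0 0 .1 0 0 0 0;0 0 0 0 0 0 0;0 0 0 0 0 0 0;0 0 0 0 0 0 0;0 0 0 0 0 0 0' 80

```

```text
time_s: 22.68
tool_pos: [591.4, -31.0, 81.7]
tcp_rot: [-0.22, 2.123, -2.104]
force: [-2.9, 19.8, 17.3]
gripper_width: 0.132
```

```bash
python3 -m jog '0 0 -.1 0 0 0 0;0 0 -.2 0 0 0 0;0 0 -.1 0 0 0 0;0 0 0 0 0 0 0;0 0 0 0 0 0 2.5;0 0 0 0 0 0 4;0 0 0 0 0 0 5;0 0 0 0 0 0 5' 30

```

```text
time_s: 23.35
tool_pos: [590.6, -33.5, 81.4]
tcp_rot: [-0.215, 2.116, -2.117]
force: [-0.4, 0.3, 0.4]
gripper_width: 0.586
```

```bash
python3 -m jog '0 0 0 0 0 0 5;0 -1 0 0 0 0 5;0 -2 0 0 0 0 5;0 -3 0 0 0 0 5;0 -3 0 0 0 0 5;0 -3 0 0 0 0 5;0 -2 0 0 0 0 5;0 0 0 0 0 0 5' 30
python3 - <<'E'
from h import *
c="wrist"
s=r.sense();cal=r.get_calibration(c);im=r.get_image(c); cv2.imwrite(f"pics/w12.png",im[:,:,::-1])
print(s["tool_pos"],s["force"],s["gripper_width"])
for t,z in [("bore_mouth",45),("jaw_paddle",75.5),("tube_mid",45),("rod_end",45),("notches",45)]:
    print(t,[(np.round(m["pixel"]).tolist(),round(m["confidence"],2),atz(cal,m["pixel"],z).round(1)) for m in r.mark_of(c,t)[:2]])
im=r.get_image("side"); cv2.imwrite(f"pics/s12.png",im[:,:,::-1])
E
```

```text
time_s: 24.02
tool_pos: [592.8, -34.5, 226.8]
tcp_rot: [-0.206, 2.112, -2.115]
force: [1.0, -0.2, -0.2]
gripper_width: 0.585
[592.8411967  -34.50425078 226.75993425] [ 0.98902497 -0.17262854 -0.21802947] 0.585289463029577
bore_mouth [([76.0, 223.0], 0.6, array([547.7, 190.3,  45. ]))]
jaw_paddle [([492.0, 69.0], 0.36, array([ 744.7, -140.2,   75.5]))]
tube_mid [([79.0, 225.0], 0.62, array([545.9, 187.5,  45. ]))]
rod_end [([227.0, 224.0], 0.95, array([575.3,  48.1,  45. ]))]
notches [([134.0, 225.0], 0.82, array([556.3, 135.8,  45. ]))]
```

View pics/w12.png

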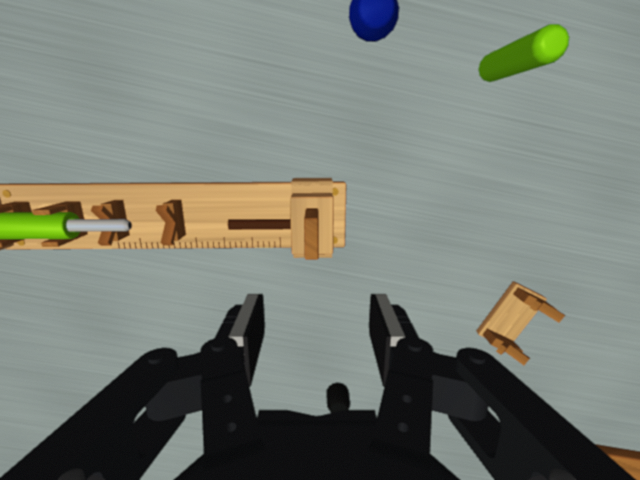

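View pics/s12.png

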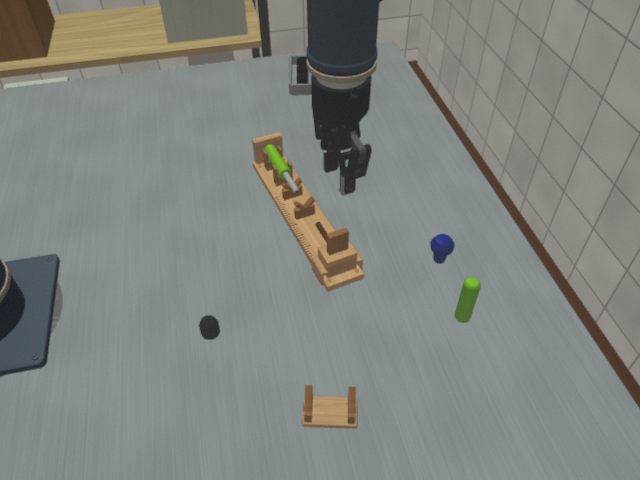

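```bash
python3 - <<'E'
from h import *
cal=r.get_calibration("wrist")
e=atz(cal,(131,225),45);q=atz(cal,(227.5,224),45);print(e,np.linalg.norm(e-q),np.linalg.norm(e[:2]-[544.7,194.5]))
print(r.sense()["force"]); r.sign_off()
E
```

```text
[554.56908061 137.33713024  45.        ] 91.14229105635074 58.00855480947632
[ 0.39152953 -0.19515823  0.76547005]
the job is handed in; nothing more can be done
```

I laid the silver tube in the gauge's two notches and let go. I then pinched the jaw's paddle and drove the tube through the seal to its hard stop. After that I slid the jaw back to its rear stop, let go, raised the gripper clear and signed off at about 24 s.

- **Tube home:** over the last 6 mm of commanded push the jaw moved only about 0.6 mm, while the push force rose to about 27 N. From there back to the rear stop the jaw travelled about 96 mm, against the 95 mm expected.
- **Jaw at the rear stop:** when I pulled back further it did not move, and the force rose to about 20 N. In the picture the rod end is about 150 mm from the barrel mouth, as it should be.
- **One check disagreed slightly:** in the last wrist picture the tube's rear end came out about 91 mm from the rod end, against 95 mm expected. It came out about 58 mm from the barrel mouth, against 55 mm expected. I read those pixels by eye in an oblique view, so I took the gap as measuring error. I did not confirm it any other way, so the tube could have come back by up to 3–4 mm.
- **Bystanders:** the last side picture shows the eraser cap, glass stopper and spare barrel standing where they began.

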